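# Point out the mix-up on the jar tray

## Task

The hand cream was put away on the bamboo jar tray and one food jar was left out on the cork trivet: show your helper the mix-up by pointing. First bring the fingertips two or three centimetres above the middle of the red lid of the hand cream and stay there for two seconds; then rise well clear and point in the same way at the lid of the jar on the trivet, and finish there, still pointing at it after two seconds. Touch, lift or move nothing, and do not point at the two jars on the tray.

Things in the scene. Friction and masses are not known exactly. Their poses are not given: they have to be found in the camera images.
- cream_lid (a point): centre of the top of the red lid of the small pot of hand cream, 58 mm in diameter and 50 mm tall; it stands in one of the three places of the bamboo tray, next to two taller storage jars (places 84 mm apart)
- jar_pods_lid (a point): centre of the top of the round cork-faced lid of the glass storage jar with brown vanilla pods and a pale label, 61 mm in diameter and 109 mm tall; stands either on the tray or on the trivet
- jar_sweets_lid (a point): centre of the top of the round cork-faced lid of the glass storage jar with pink sweets, 61 mm in diameter and 109 mm tall; stands either on the tray or on the trivet
- jar_beans_lid (a point): centre of the top of the round cork-faced lid of the glass storage jar with purple and red beans, 61 mm in diameter and 109 mm tall; stands either on the tray or on the trivet
- tray: fixed long bamboo tray with three places for jars, 84 x 262 x 12 mm, jars and pot stand on its floor 8 mm above the worktop; origin at the centre of its underside, long side along its y axis
- trivet: fixed round cork trivet, 92 mm in diameter, 8 mm thick, lying flat to the left or the right of the tray; origin at the centre of its underside. The one jar that stands on it (lid centred over it) is the jar that was left out
- mug_top (a point): bystander: cream stoneware mug with a handle, 80 x 114 x 93 mm; centre of its outline at rim height
- tumbler_top (a point): bystander: clear ribbed tumbler, 64 mm in diameter, 86 mm tall; centre of its mouth
- tin_top (a point): bystander: green and gold food tin, 57 mm in diameter, 72 mm tall; centre of its top
Things that resemble listed ones, but are neither listed nor needed, are in the scene too. Leave any turquoise look-alike of the part that bears jar_beans_lid alone. Leave any blue look-alike of the part that bears jar_sweets_lid alone.

How it is judged (in metres and radians):
On the way, in this order (a step that is already met when the one before it is completed fails the run):
1. point at the lid of the hand cream for one and a half seconds (horizontal distance between the grasp point and cream_lid below 0.03 m and z of the grasp point in the frame of cream_lid between 0.005 and 0.085 m), for 1.5 s.
2. then point at the lid of the jar that stands on the trivet for one and a half seconds (((horizontal distance between jar_pods_lid and trivet below 0.035 m and horizontal distance between the grasp point and jar_pods_lid below 0.03 m and z of the grasp point in the frame of jar_pods_lid between 0.005 and 0.085 m) or (horizontal distance between jar_sweets_lid and trivet below 0.035 m and horizontal distance between the grasp point and jar_sweets_lid below 0.03 m and z of the grasp point in the frame of jar_sweets_lid between 0.005 and 0.085 m) or (horizontal distance between jar_beans_lid and trivet below 0.035 m and horizontal distance between the grasp point and jar_beans_lid below 0.03 m and z of the grasp point in the frame of jar_beans_lid between 0.005 and 0.085 m))), for 1.5 s.
At the end, for the whole second after the job is handed in: The hand is still pointing at the jar on the trivet: the grasp point is within 30 mm sideways of the middle of its lid and 5 to 85 mm above it; no pot, jar, mug, tumbler or tin has moved 6 mm or more (((horizontal distance between jar_pods_lid and trivet below 0.035 m and horizontal distance between the grasp point and jar_pods_lid below 0.03 m and z of the grasp point in the frame of jar_pods_lid between 0.005 and 0.085 m) or (horizontal distance between jar_sweets_lid and trivet below 0.035 m and horizontal distance between the grasp point and jar_sweets_lid below 0.03 m and z of the grasp point in the frame of jar_sweets_lid between 0.005 and 0.085 m) or (horizontal distance between jar_beans_lid and trivet below 0.035 m and horizontal distance between the grasp point and jar_beans_lid below 0.03 m and z of the grasp point in the frame of jar_beans_lid between 0.005 and 0.085 m)) and distance of each of jar_pods_lid, jar_sweets_lid, jar_beans_lid, cream_lid, mug_top, tumbler_top, tin_top from where it was at the start of the episode below 0.006 m); the robot touches nothing.
It fails at once if the fingers or the arm touch something (contact force between any of the fingers, the arm and anything else above 0.5 N).
It fails at once if a pot, jar, mug, tumbler or tin is moved or lifted (distance of any of jar_pods_lid, jar_sweets_lid, jar_beans_lid, cream_lid, mug_top, tumbler_top, tin_top from where it was at the start of the episode above 0.006 m).
It fails at once if the hand points at a jar on the tray (grasp point within 20 mm sideways of its middle and less than 60 mm above the lid) ((not (horizontal distance between jar_pods_lid and trivet below 0.035 m) and horizontal distance between the grasp point and jar_pods_lid below 0.02 m and z of the grasp point in the frame of jar_pods_lid between 0.005 and 0.06 m) or (not (horizontal distance between jar_sweets_lid and trivet below 0.035 m) and horizontal distance between the grasp point and jar_sweets_lid below 0.02 m and z of the grasp point in the frame of jar_sweets_lid between 0.005 and 0.06 m) or (not (horizontal distance between jar_beans_lid and trivet below 0.035 m) and horizontal distance between the grasp point and jar_beans_lid below 0.02 m and z of the grasp point in the frame of jar_beans_lid between 0.005 and 0.06 m)).
It also fails if it takes over 40 s, if anything falls off the work surface, if the arm or the gripper's body presses on something with over 40 N, if the wrist force passes 120 N, or if a joint passes its speed limit or range.

## Robot

A 6-joint arm with a two-finger parallel gripper is mounted at the origin on a cart in front of the work surface, level with it; the furniture and walls round the work are solid. World frame = base frame: x ahead of the robot, y to its left, z up, the work surface at z = 0. Lengths are in m, angles in degrees, forces in N, time in s.
With the tool pointing down it reaches from about 0.275 to 0.75 m from the base axis. Payload 10.2 kg.
Tool frame: the origin (TCP) lies at the very end of the fingers, on their centre line; the grasp point (between the pads) lies 19 mm behind it; x points along the fingers, y is the direction in which the jaws open and shut, and the axes are right-handed (so a half turn about x gives the same grasp; the last joint's range is limited). The gripper opens to 88 mm and grips with 3 to 60 N. Pads are 18 mm wide; open, the fingers measure 123 mm over their backs; the gripper's body (75 mm by 187 mm) begins 45 mm behind the grasp point.
Start: joints at [-84.591, 17.928, 85.812, -0, 76.261, -12.8], TCP at [0.164, -0.499, 0.239] pointing down, gripper open.
Joint ranges: [-168.41, 168.41], [-55.51, 124.54], [10.69, 146.95], [-70.63, 250.63], [1, 178], [-165.06, 165.06]. Speed limits (degrees/s): [136.94, 136.94, 172.46, 180, 180, 180].

## Interface

Orientations are given as [roll, pitch, yaw] about the fixed x, y, z axes, in that order (R = Rz(yaw) Ry(pitch) Rx(roll)).
In Python, from rig import * gives the robot as it stands. The module is installed in compiled form; this text tells all that it offers.
- The arm moves only by the tool jog_arm, never from a script. Its argument "steps" is a list of rows, each a list of 5 numbers: the shift along the world's x, y, z in cm, then the turn about the world's z in rad, then the finger opening in cm, from 0 to 8.81. In form: [[tx, ty, tz, turn, fingers], ...]. A call has 1 to 8 rows; each row is the pose to reach, as a shift and turn from the pose commanded when the call began; what a row does not reach only later rows make up. A row lasts 1/12 s, in which the tool goes at most 41.7 mm and 7.16 degrees, less where a joint would pass 70% of its speed; a pose out of reach is approached as far as the arm can. A call with a gripper value outside its range is refused whole. The fingers move at their own pace and stop on an object; "squeeze" is the grip in N (left out, the last holds). Time passes only in rows, so rows that repeat a pose let the fingers close. It gives the time, the measured TCP pose, the force and the opening at its end, in the units of the state.
- state(): the state, without advancing time (a new reading comes with each control period).
- snapshot(name): name is "scene" or "top" or "wrist"; returns the picture (420x560x3 uint8, blue, green, red); there is no depth.
- camera_model(name): a dict with "fx", "fy", "cx", "cy" (pixels), "camera_from_world" (4x4, takes a point from world to camera coordinates). Camera axes: x right, y down, z forward; pixel columns grow to the right and rows downward; lengths in m; the calibration is good to about 2 mm. The wrist camera is an equidistant fisheye: a pixel r from the principal point sees the ray r / f radians off the axis. A picture is of the moment at which its call begins: read the wrist's pose just before it. camera_model takes no time and is no camera call; for the wrist camera it gives the pose at the moment of the call.
- close_job(): hands the job in, once; it reports no verdict.
Trained networks look in the newest picture that a camera, given by its name, has taken for a name from the list of things; names that differ only in an ending like _2 or _b are one class to them, and where a whole thing is asked for, a point or a joint stands for the part that bears it (a point fixed in the world has none). Each returns a list of dicts, best first, with "confidence" (0 to 1); they miss things now and then, are a little off and sometimes report something else, mostly with a low value. They report only what shows in the picture. A call takes as long as a camera call. They do not tell look-alikes from the thing itself.
- boxes_of(camera, query): "position" ([row, column] in pixels, amid what is visible of it).
- outline_of(camera, query): "mask" (420x560 bool, what is visible of it) and "position" ([row, column] in pixels, amid what is visible of it).
The state is a dict: "clock": time; "joint_positions": joint angles; "qd": joint speeds; "tau": joint torques, N m; "eef_pos": TCP position; "tool_rot": TCP orientation; "ft_force": force on the tool from outside, world axes, zero at the start; "moment": the same for the moment, N m; "finger_gap": finger opening in m.
Only numpy, scipy, OpenCV 4.12 (cv2) and the standard library are available. Lean on these libraries where they do the work, as an engineer would, in place of code of your own. Each camera call takes 0.05 s, during which the arm holds its last target.

## Working session

There is one attempt and no reset: what is moved stays moved. The work goes in short steps, Python scripts to look and compute and a tool call to move; the robot and the scene stay as the last step left them, time stands still between calls to the robot, and variables do not carry over. Pictures are saved under pics/ and viewed, and the job is handed in when it is done.

Besides the shell and the picture viewer there is one more tool, called after "Emit:" as name(argument=value, ...), one argument or row to a line, values as JSON. jog_arm: Moves the arm, as the interface text tells. Its arguments: {"type":"object","properties":{"steps":{"type":"array"},"squeeze":{"type":"number"}},"required":["steps"]}

```bash
mkdir -p pics
python3 - <<'E'
from rig import *
import cv2
s=state();print(s['clock'],s['eef_pos'],s['tool_rot'],s['finger_gap'])
for c in ('scene','top'):
    im=snapshot(c);cv2.imwrite(f'pics/{c}0.png',im)
    m=camera_model(c);print(c,m)
    for q in ('cream_lid','jar_pods_lid','jar_sweets_lid','jar_beans_lid','trivet','tray','mug_top','tumbler_top','tin_top'):
        print(q,[(round(d['confidence'],2),[round(float(x)) for x in d['position']]) for d in boxes_of(c,q)][:4])
E
```

```text
0.0 [ 0.16402021 -0.49847649  0.23819381] [-103.00544725   89.93099391   95.20331116] 0.08811901276869419
scene {'fx': 503.54147554565424, 'fy': 503.54147554565424, 'cx': 276.3539147065377, 'cy': 210.37446844040588, 'camera_from_world': array([[-0.61694545, -0.78691038, -0.01226227,  0.48215632],
       [-0.59215376,  0.47440465, -0.65137866,  0.28415381],
       [ 0.5183939 , -0.39460395, -0.75865373,  1.51131199],
       [ 0.        ,  0.        ,  0.        ,  1.        ]])}
cream_lid [(0.84, [198, 350])]
jar_pods_lid [(0.71, [200, 329])]
jar_sweets_lid [(0.81, [318, 144]), (0.58, [255, 269]), (0.39, [274, 270])]
jar_beans_lid [(0.78, [211, 307]), (0.67, [177, 370]), (0.21, [258, 268])]
trivet [(0.77, [274, 270])]
tray [(0.58, [220, 322]), (0.53, [199, 350])]
mug_top [(0.56, [160, 387])]
tumbler_top [(0.71, [284, 233]), (0.58, [257, 272])]
tin_top [(0.89, [141, 367])]
top {'fx': 523.8459317458131, 'fy': 523.8459317458131, 'cx': 284.2340078345756, 'cy': 201.23076498205933, 'camera_from_world': array([[-3.53741545e-01, -9.35343208e-01,  4.07461947e-05,
         3.74705352e-01],
       [-9.06014410e-01,  3.42638734e-01, -2.48468481e-01,
         4.33318672e-01],
       [ 2.32389345e-01, -8.79305411e-02, -9.68639981e-01,
         1.65593016e+00],
       [ 0.00000000e+00,  0.00000000e+00,  0.00000000e+00,
         1.00000000e+00]])}
cream_lid []
jar_pods_lid [(0.76, [201, 344])]
jar_sweets_lid [(0.89, [248, 267]), (0.6, [274, 135])]
jar_beans_lid [(0.9, [176, 399]), (0.56, [203, 314]), (0.25, [199, 346])]
trivet [(0.75, [259, 267])]
tray [(0.94, [209, 332])]
mug_top [(0.72, [168, 434]), (0.6, [247, 266])]
tumbler_top [(0.92, [267, 222])]
tin_top [(0.65, [131, 420])]
```

Run:
```python
import cv2
for c,(r0,r1,c0,c1) in (('scene',(110,350,100,420)),('top',(100,310,100,480))):
    im=cv2.imread(f'pics/{c}0.png')
    cv2.imwrite(f'pics/{c}crop.png',cv2.resize(im[r0:r1,c0:c1],None,fx=2,fy=2,interpolation=cv2.INTER_CUBIC))
```

```text
(no output)
```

View pics/scene0.png

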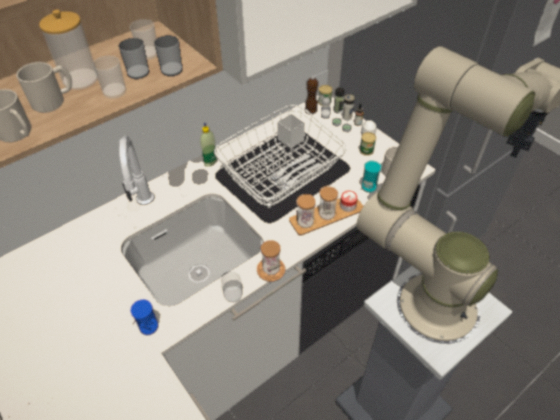

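View pics/scenecrop.png

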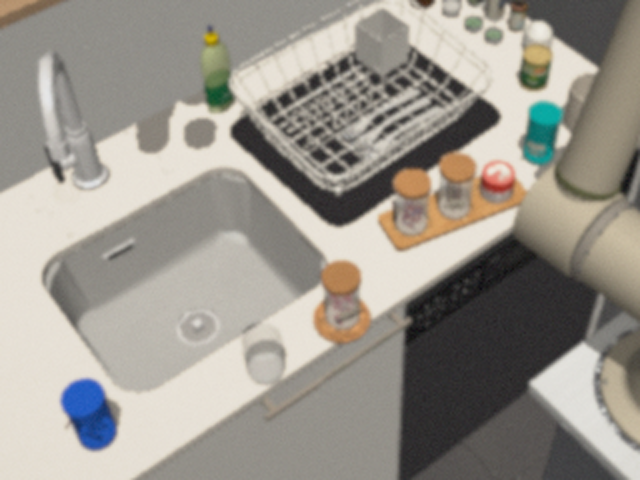

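View pics/topcrop.png

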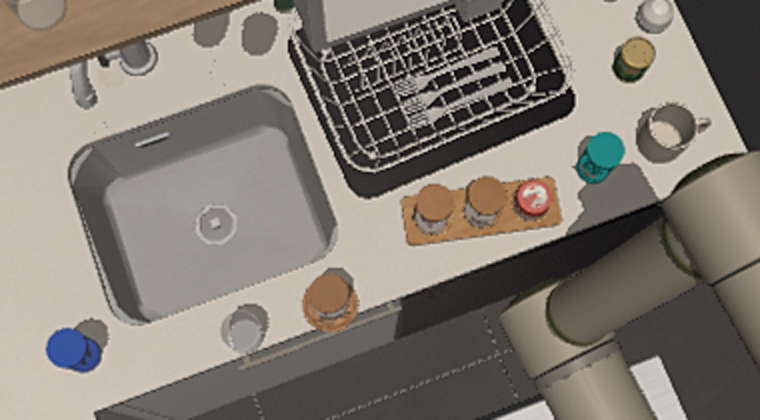

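The red lid sits at scene (col 349, row 199) and top (367, 197), at the tray's right end next to two cork-lidded jars. The jar on the trivet has its lid at scene (270, 249) and top (266, 247). The blue jar at top (134, 274) and turquoise jar at top (401, 177) are look-alikes and don't count. Next I'll localise the lids.

```bash
cat > h.py <<'E'
import numpy as np
from rig import *
def plane(c,uv,z):
    m=camera_model(c);T=np.array(m['camera_from_world']);R=T[:3,:3];o=-R.T@T[:3,3]
    d=R.T@np.array([(uv[0]-m['cx'])/m['fx'],(uv[1]-m['cy'])/m['fy'],1]);return o+d*(z-o[2])/d[2]
def proj(c,p):
    m=camera_model(c);q=np.array(m['camera_from_world'])@np.r_[p,1];return m['fx']*q[0]/q[2]+m['cx'],m['fy']*q[1]/q[2]+m['cy']
E
python3 - <<'E'
from h import *
import cv2
P={'cream':(.058,(349,198),(367,197)),'trivjar':(.117,(270.5,249),(266,247)),'trayL':(.117,(306,202),(317,202)),'trayM':(.117,(328.5,194),(343,199)),
'tumbler':(.086,None,(222,262)),'mug':(.093,None,(434,166)),'tin':(.072,None,(418,126)),'turq':(.117,(372,165),(402.5,176)),'blue':(.117,(142,309),(134,274))}
ims={c:cv2.imread(f'pics/{c}0.png') for c in('scene','top')}
for n,(z,a,b) in P.items():
    pa=plane('scene',a,z) if a else None;pb=plane('top',b,z)
    print(n,pa,pb)
    p=pb
    if n in('cream','trivjar','trayL','trayM'):
        r=.0305 if n!='cream' else .029
        for c in ims:
            pts=np.array([[proj(c,[(pa+pb)[0]/2+r*np.cos(t),(pa+pb)[1]/2+r*np.sin(t),z])] for t in np.linspace(0,6.28,40)])
            cv2.polylines(ims[c],[np.int32(np.round(pts*16))],True,(0,255,0),1,cv2.LINE_AA,4)
s=cv2.resize(ims['scene'][170:290,240:380],None,fx=4,fy=4);t=cv2.resize(ims['top'][170:290,240:380],None,fx=4,fy=4)
cv2.imwrite('pics/ov.png',cv2.resize(np.hstack([s,t]),(800,343)))
E
```

```text
cream [ 0.4453536  -0.05248157  0.058     ] [ 0.45478441 -0.06036342  0.058     ]
trivjar [0.40714975 0.31399201 0.117     ] [0.40687587 0.30665599 0.117     ]
trayL [0.48439112 0.10913243 0.117     ] [0.48415415 0.10745817 0.117     ]
trayM [0.46502929 0.02887475 0.117     ] [0.46427601 0.02736009 0.117     ]
tumbler None [0.41626126 0.45018861 0.086     ]
mug None [ 0.46712118 -0.29579868  0.093     ]
tin None [ 0.61866819 -0.31317254  0.072     ]
turq [ 0.47230347 -0.17891395  0.117     ] [ 0.46730582 -0.17845866  0.117     ]
blue [0.46609971 0.7141855  0.117     ] [0.470932   0.70990908 0.117     ]
```

View pics/ov.png

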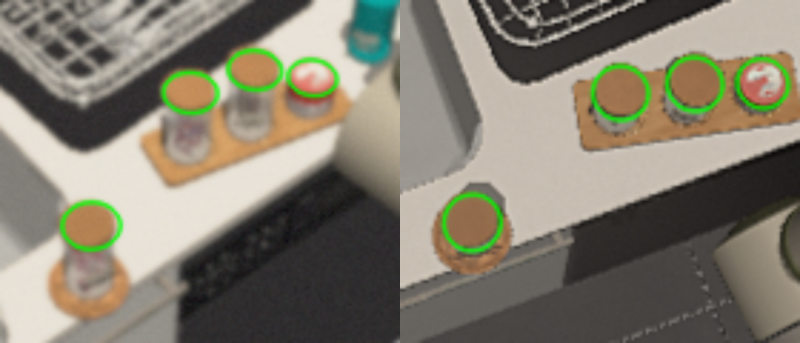

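Both views agree: cream lid at about (0.447, -0.055, 0.058) and trivet jar lid at about (0.407, 0.310, 0.117). I'll narrow the fingers and move at height to above the cream.

Emit:
jog_arm(
  steps=[
    [1.4, 2.2, 0.5, 0, 1.5],
    [3.0, 4.6, 1, 0, 1.5],
    [4.7, 7.4, 1, 0, 1.5],
    [6.5, 10.2, 1, 0, 1.5],
    [8.3, 13, 1, 0, 1.5],
    [10.1, 15.8, 1, 0, 1.5],
    [11.9, 18.6, 1, 0, 1.5],
    [13.5, 21.2, 1, 0, 1.5],
  ],
)

```text
clock: 1.67
eef_pos: [0.2997, -0.2851, 0.2489]
tool_rot: [119.0, 90.0, -42.8]
ft_force: [0.1, -0.3, -0.3]
finger_gap: 0.0366
```

Emit:
jog_arm(
  steps=[
    [1.8, 2.8, 0, 0, 1.5],
    [3.6, 5.6, 0, 0, 1.5],
    [5.4, 8.4, 0, 0, 1.5],
    [7.2, 11.2, 0, 0, 1.5],
    [9, 14, 0, 0, 1.5],
    [10.8, 16.8, 0, 0, 1.5],
    [12.6, 19.6, 0, 0, 1.5],
    [14, 22, 0, 0, 1.5],
  ],
)

```text
clock: 2.33
eef_pos: [0.4399, -0.0648, 0.2488]
tool_rot: [160.3, 90.0, -1.4]
ft_force: [0.8, -0.2, -0.4]
finger_gap: 0.0148
```

Emit:
jog_arm(
  steps=[
    [0, 0, 0, 0, 1.5],
    [0, 0, 0, 0, 1.5],
    [0, 0, 0, 0, 1.5],
  ],
)

```text
clock: 2.58
eef_pos: [0.4388, -0.0671, 0.2487]
tool_rot: [10.0, 90.0, -151.8]
ft_force: [-0.1, -0.5, 0.2]
finger_gap: 0.0149
```

Run:
```python
from h import *
import cv2
m=camera_model('wrist');im=snapshot('wrist')
T=np.array(m['camera_from_world'])
def fp(p):
    q=T@np.r_[p,1];th=np.arctan2(np.hypot(q[0],q[1]),q[2]);k=m['fx']*th/np.hypot(q[0],q[1]);return q[0]*k+m['cx'],q[1]*k+m['cy']
for c,r,z in(((.447,-.055),.029,.058),((.4645,.028),.0305,.117),((.484,.108),.0305,.117),((.407,.310),.0305,.117)):
    pts=np.array([[fp([c[0]+r*np.cos(t),c[1]+r*np.sin(t),z])] for t in np.linspace(0,6.28,40)])
    cv2.polylines(im,[np.int32(np.round(pts*16))],True,(0,255,0),1,cv2.LINE_AA,4);print(fp([*c,z]))
cv2.imwrite('pics/w1.png',im)
im=snapshot('top');cv2.imwrite('pics/t1.png',im);print(state()['eef_pos'])
```

```text
(np.float64(275.3295979446107), np.float64(175.21554950808235))
(np.float64(190.02584160614), np.float64(139.99941284443705))
(np.float64(118.39624553002395), np.float64(97.64487019361127))
(np.float64(-20.65172882850584), np.float64(132.0773435993087))
[ 0.438713   -0.06756787  0.2487662 ]
```

View pics/w1.png

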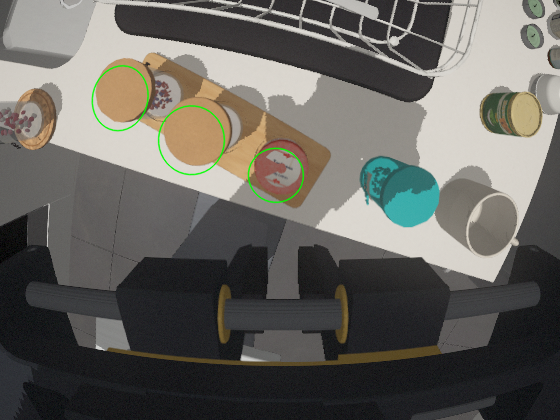

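View pics/t1.png

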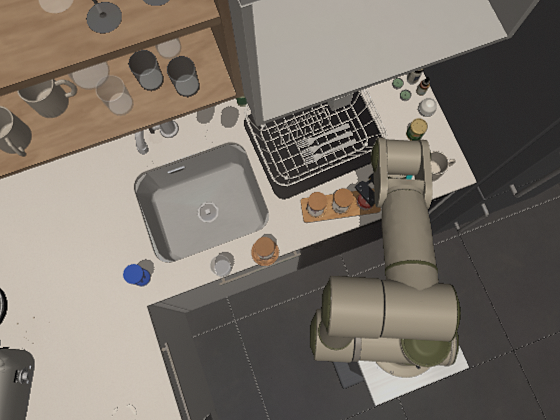

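The wrist view shows the red lid at pixel (280, 167), 5–10 mm from my estimate towards +x. That is within tolerance, so I'll shift slightly to (0.451, -0.056). Nothing is in the way, so I'm descending.

Emit:
jog_arm(
  steps=[
    [0.6, 0.5, -2, 0, 1.5],
    [1.2, 1, -4.5, 0, 1.5],
    [1.2, 1, -7, 0, 1.5],
    [1.2, 1, -9, 0, 1.5],
    [1.2, 1, -10.5, 0, 1.5],
    [1.2, 1, -11.5, 0, 1.5],
    [1.2, 1, -12, 0, 1.5],
    [1.2, 1, -12, 0, 1.5],
  ],
)

```text
clock: 3.35
eef_pos: [0.4505, -0.0573, 0.1281]
tool_rot: [-38.3, 89.9, 159.8]
ft_force: [-0.1, 1.0, 0.9]
finger_gap: 0.0148
```

Run:
```python
from rig import *
import cv2
cv2.imwrite('pics/w2.png',snapshot('wrist'));cv2.imwrite('pics/s2.png',cv2.resize(snapshot('scene')[130:270,240:430],None,fx=4,fy=4))
print(state()['eef_pos'])
```

```text
[ 0.45121682 -0.05725971  0.12930032]
```

View pics/w2.png

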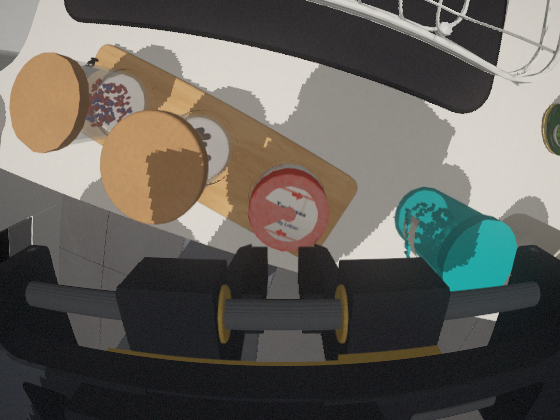

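View pics/s2.png

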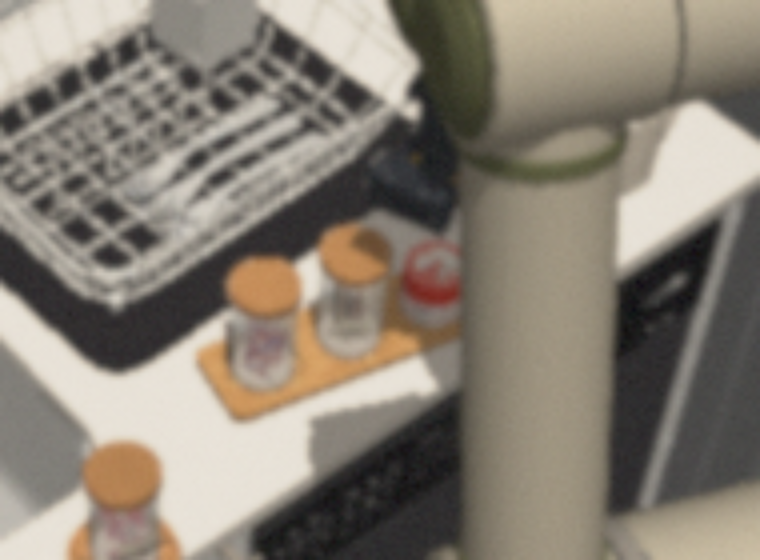

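Run:
```python
from h import *
m=camera_model('wrist');T=np.array(m['camera_from_world']);R=T[:3,:3];o=-R.T@T[:3,3]
def back(u,v,z):
    x=np.array([u-m['cx'],v-m['cy']]);r=np.hypot(*x);th=r/m['fx'];d=R.T@np.r_[x/r*np.sin(th),np.cos(th)];return o+d*(z-o[2])/d[2]
print('cam',o,'cream',back(288,210,.058),'M',back(155,167,.117),'turq',back(479,263,.117))
```

```text
cam [ 0.51775205 -0.03434492  0.276433  ] cream [ 0.45947196 -0.0573264   0.058     ] M [0.47571604 0.02185796 0.117     ] turq [ 0.47968881 -0.17534342  0.117     ]
```

The estimates for cream x run from 0.445 to 0.459, and the hand sits in the middle of that range. I'll go down and hold for over two seconds.

Emit:
jog_arm(
  steps=[
    [0.1, 0, -1, 0, 1.5],
    [0.2, 0, -2, 0, 1.5],
    [0.2, 0, -3, 0, 1.5],
    [0.2, 0, -3.6, 0, 1.5],
    [0.2, 0, -4, 0, 1.5],
    [0.2, 0, -4, 0, 1.5],
    [0.2, 0, -4, 0, 1.5],
    [0.2, 0, -4, 0, 1.5],
  ],
)

```text
clock: 4.12
eef_pos: [0.4533, -0.0568, 0.089]
tool_rot: [141.1, 90.0, -20.7]
ft_force: [1.0, -0.0, -0.3]
finger_gap: 0.0153
```

Emit:
jog_arm(
  steps=[
    [0, 0, 0, 0, 1.5],
    [0, 0, 0, 0, 1.5],
    [0, 0, 0, 0, 1.5],
    [0, 0, 0, 0, 1.5],
    [0, 0, 0, 0, 1.5],
    [0, 0, 0, 0, 1.5],
    [0, 0, 0, 0, 1.5],
    [0, 0, 0, 0, 1.5],
  ],
)

```text
clock: 4.78
eef_pos: [0.453, -0.0567, 0.0887]
tool_rot: [-30.3, 90.0, 168.0]
ft_force: [-0.4, 0.1, -0.9]
finger_gap: 0.015
```

Emit:
jog_arm(
  steps=[
    [0, 0, 0, 0, 1.5],
    [0, 0, 0, 0, 1.5],
    [0, 0, 0, 0, 1.5],
    [0, 0, 0, 0, 1.5],
    [0, 0, 0, 0, 1.5],
    [0, 0, 0, 0, 1.5],
    [0, 0, 0, 0, 1.5],
    [0, 0, 0, 0, 1.5],
  ],
)

```text
clock: 5.45
eef_pos: [0.453, -0.0567, 0.0887]
tool_rot: [-144.6, 90.0, 53.7]
ft_force: [-0.2, -0.3, -0.1]
finger_gap: 0.015
```

Emit:
jog_arm(
  steps=[
    [0, 0, 0, 0, 1.5],
    [0, 0, 0, 0, 1.5],
    [0, 0, 0, 0, 1.5],
    [0, 0, 0, 0, 1.5],
    [0, 0, 0, 0, 1.5],
    [0, 0, 0, 0, 1.5],
    [0, 0, 0, 0, 1.5],
    [0, 0, 0, 0, 1.5],
  ],
)

```text
clock: 6.12
eef_pos: [0.453, -0.0567, 0.0887]
tool_rot: [-74.6, 90.0, 123.6]
ft_force: [-0.2, -0.4, 0.6]
finger_gap: 0.0151
```

Run:
```python
from rig import *
import cv2
cv2.imwrite('pics/w3.png',snapshot('wrist'))
s=state();print(s['clock'],s['eef_pos'],s['joint_positions'])
```

```text
6.1667 [ 0.45302295 -0.0567245   0.08870691] [-2.18952134e+01  2.03900045e+01  1.07741080e+02  1.20268157e-03
  5.18713725e+01  4.98983172e+01]
```

View pics/w3.png

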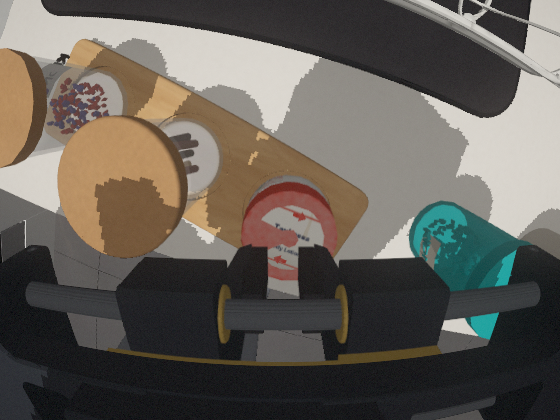

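The fingertips are over the red lid, which is centred near pixel (290, 233) and partly hidden by the fingers. They held there for more than 2 s. Now I'll rise and travel to the trivet jar.

Emit:
jog_arm(
  steps=[
    [0, 0, 1, 0, 1.5],
    [0, 0, 3, 0, 1.5],
    [0, 0, 5.5, 0, 1.5],
    [0, 0, 8, 0, 1.5],
    [0, 0, 10.5, 0, 1.5],
    [0, 0, 13, 0, 1.5],
    [0, 0, 15, 0, 1.5],
    [0, 0, 16, 0, 1.5],
  ],
)

```text
clock: 6.83
eef_pos: [0.4536, -0.0569, 0.2513]
tool_rot: [140.1, 89.8, -21.7]
ft_force: [-0.6, 0.3, 0.7]
finger_gap: 0.0152
```

Emit:
jog_arm(
  steps=[
    [-0.2, 1.5, 0, 0, 1.5],
    [-0.5, 4, 0, 0, 1.5],
    [-0.8, 6.6, 0, 0, 1.5],
    [-1.1, 9.2, 0, 0, 1.5],
    [-1.4, 11.8, 0, 0, 1.5],
    [-1.7, 14.4, 0, 0, 1.5],
    [-2, 17, 0, 0, 1.5],
    [-2.2, 18.6, 0, 0, 1.5],
  ],
)

```text
clock: 7.5
eef_pos: [0.4305, 0.1313, 0.2488]
tool_rot: [-117.6, 90.0, 80.7]
ft_force: [0.3, -0.2, 1.3]
finger_gap: 0.0146
```

Emit:
jog_arm(
  steps=[
    [-0.3, 2.6, 0, 0, 1.5],
    [-0.6, 5.2, 0, 0, 1.5],
    [-0.9, 7.8, 0, 0, 1.5],
    [-1.2, 10.4, 0, 0, 1.5],
    [-1.6, 13, 0, 0, 1.5],
    [-1.9, 15.6, 0, 0, 1.5],
    [-2.2, 17.4, 0, 0, 1.5],
    [-2.2, 18, 0, 0, 1.5],
  ],
)

```text
clock: 8.17
eef_pos: [0.4083, 0.3112, 0.2485]
tool_rot: [-55.2, 90.0, 143.1]
ft_force: [-0.1, -0.6, 1.5]
finger_gap: 0.0149
```

Emit:
jog_arm(
  steps=[
    [0, 0, 0, 0, 1.5],
    [0, 0, 0, 0, 1.5],
  ],
)

```text
clock: 8.33
eef_pos: [0.4091, 0.3087, 0.2486]
tool_rot: [40.7, 90.0, -121.1]
ft_force: [0.7, 0.9, 0.1]
finger_gap: 0.0147
```

Run:
```python
from rig import *
import cv2
cv2.imwrite('pics/w4.png',snapshot('wrist'));cv2.imwrite('pics/t4.png',snapshot('top'))
s=state();print(s['clock'],s['eef_pos'],s['joint_positions'])
```

```text
8.4333 [0.40933624 0.30830193 0.24874729] [ 2.38749274e+01  1.59161836e+01  8.69831185e+01 -1.29143400e-02
  7.71076084e+01  9.57345351e+01]
```

View pics/w4.png

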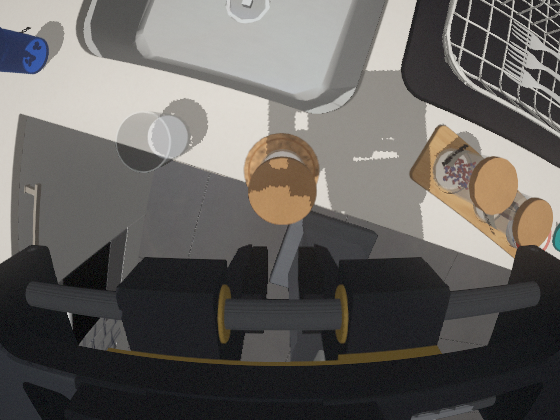

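View pics/t4.png

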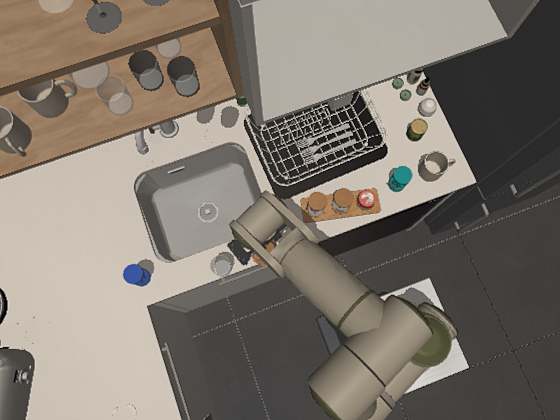

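Run:
```python
from h import *
m=camera_model('wrist');T=np.array(m['camera_from_world']);R=T[:3,:3];o=-R.T@T[:3,3]
def back(u,v,z):
    x=np.array([u-m['cx'],v-m['cy']]);r=np.hypot(*x);th=r/m['fx'];d=R.T@np.r_[x/r*np.sin(th),np.cos(th)];return o+d*(z-o[2])/d[2]
print(back(282,190,.117),back(282,171,.008))
m2=boxes_of('wrist','trivet');print(m2[:1])
```

```text
[0.41706128 0.31265316 0.117     ] [0.41635035 0.31271415 0.008     ]
[{'position': [147.5, 278.5], 'confidence': 0.77}]
```

The wrist puts the jar lid at (0.417, 0.313) and the fixed cameras put it at (0.407, 0.310). I'll aim between them and descend to 3 cm above the lid.

Emit:
jog_arm(
  steps=[
    [0.2, 0.2, -1.5, 0, 1.5],
    [0.3, 0.3, -3.5, 0, 1.5],
    [0.3, 0.3, -5.5, 0, 1.5],
    [0.3, 0.3, -7, 0, 1.5],
    [0.3, 0.3, -8.2, 0, 1.5],
    [0.3, 0.3, -9.2, 0, 1.5],
    [0.3, 0.3, -9.9, 0, 1.5],
    [0.3, 0.3, -10.2, 0, 1.5],
  ],
)

```text
clock: 9.15
eef_pos: [0.412, 0.3118, 0.146]
tool_rot: [8.7, 90.0, -153.1]
ft_force: [0.3, 0.3, 0.2]
finger_gap: 0.015
```

Emit:
jog_arm(
  steps=[
    [0, 0, 0, 0, 1.5],
    [0, 0, 0, 0, 1.5],
    [0, 0, 0, 0, 1.5],
    [0, 0, 0, 0, 1.5],
    [0, 0, 0, 0, 1.5],
    [0, 0, 0, 0, 1.5],
    [0, 0, 0, 0, 1.5],
    [0, 0, 0, 0, 1.5],
  ],
)

```text
clock: 9.82
eef_pos: [0.412, 0.3123, 0.1468]
tool_rot: [-166.0, 90.0, 32.2]
ft_force: [-0.6, 0.6, -0.2]
finger_gap: 0.0155
```

Emit:
jog_arm(
  steps=[
    [0, 0, 0, 0, 1.5],
    [0, 0, 0, 0, 1.5],
    [0, 0, 0, 0, 1.5],
    [0, 0, 0, 0, 1.5],
    [0, 0, 0, 0, 1.5],
    [0, 0, 0, 0, 1.5],
    [0, 0, 0, 0, 1.5],
    [0, 0, 0, 0, 1.5],
  ],
)

```text
clock: 10.48
eef_pos: [0.412, 0.3123, 0.1467]
tool_rot: [17.5, 90.0, -144.3]
ft_force: [-0.7, 0.6, -0.5]
finger_gap: 0.015
```

Emit:
jog_arm(
  steps=[
    [0, 0, 0, 0, 1.5],
    [0, 0, 0, 0, 1.5],
    [0, 0, 0, 0, 1.5],
    [0, 0, 0, 0, 1.5],
    [0, 0, 0, 0, 1.5],
    [0, 0, 0, 0, 1.5],
    [0, 0, 0, 0, 1.5],
    [0, 0, 0, 0, 1.5],
  ],
)

```text
clock: 11.15
eef_pos: [0.412, 0.3123, 0.1467]
tool_rot: [-166.4, 90.0, 31.8]
ft_force: [-0.7, -0.0, -0.6]
finger_gap: 0.0148
```

Run:
```python
from rig import *
import cv2,numpy as np
w=snapshot('wrist');s=snapshot('scene')
cv2.imwrite('pics/f5.png',np.hstack([cv2.resize(w,(400,300)),cv2.resize(s[180:330,180:380],(400,300))]))
s=state();print(s['clock'],s['eef_pos'],s['ft_force'])
```

```text
11.25 [0.41205269 0.31227367 0.14672533] [-0.00819208  0.59549446 -0.36893745]
```

View pics/f5.png

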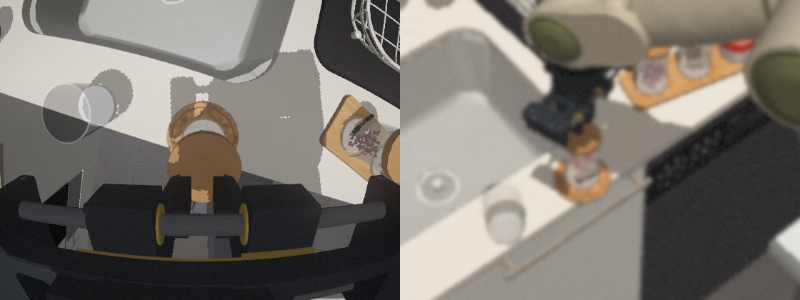

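The fingertips are about 3 cm above the trivet jar's lid, still and free of contact, after more than 2 s. I'm handing in the job.

```bash
python3 -c "
from rig import *
print(close_job())"
```

```text
the job is handed in; nothing more can be done
None
```

I pointed at the hand cream's red lid for a bit over 2 s, rose about 16 cm, then moved over to the jar on the trivet. I handed the job in with the arm still pointing there after 2 s. No verdict came back.

- **Positions:** the fingertips were about 31 mm above the cream lid and about 30 mm above the jar lid, based on the listed object heights. That puts the grasp point about 50 mm and 49 mm above them. "Two or three centimetres" was therefore met at its upper edge.
- **Contact:** wrist force readings stayed at noise level, at most about 1.5 N and mostly under 1 N, and the last pictures showed nothing displaced. I didn't re-measure the other objects' positions at the end.
- **Disagreement:** the wrist camera put both lids 5–14 mm further out in x than the fixed cameras did. I aimed between the estimates, so the sideways error should be within about 1 cm, against the 30 mm allowed.

The blue and turquoise look-alikes and the two jars on the tray were not pointed at.

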